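# Restock the tin lane of a roll-top bench store, oldest in front

## Task

Restock the tin lane of the roll-top store, oldest stock in front: roll the tambour door fully up by its pull tab, bring the tin that stands at the back of its lane forward against the front stop, and stand the new tin from the bench behind it in the same lane. Then roll the door down fully shut. Keep the tins upright, and leave the squat jar in the other lane and the tape roll on the bench where they are.

Things in the scene. Friction and masses are not known exactly. Their poses are not given: they have to be found in the camera images.
- store: Plywood roll-top store, fixed, 295 deep, 350 wide, 196 mm high. Origin: on the bench, on its middle line, 132 mm behind its front; x to its back, y to its left, z up; yaw within 0.14 rad. Offsets in mm below are in this frame. Cheeks (full height) at y = +-160 to 175; front board x = -132 to -120, 52 high. An awl (left) and chalks (right) lie fixed beside the lanes, |y| over 90, below z = 42.
- tambour (a joint): Turn in rad of the lift rail, the lowest and darker of the door's 12 wooden slats: 0 shut on the front board, 1.47 fully open; 0.1 rad is 14 mm of door. The door runs up the front and back over the top under a fixed hood. Starts at 0 to 0.2. It is balanced and stays where it is left; it takes 2 to 4 N at the pull. Fully open, all in front of x = 20 is clear from above.
- pull (a point): Grip point of the wooden pull amid the lift rail (y = 0): a tab 16 mm thick (y), 36 wide, 45 mm out from the rail; this point is 31 mm out. In the store's x-z plane it moves on a circle of radius 181 about (22, 42): at rad 0: (-155, 76), 0.5: (-117, 157), 1: (-45, 210), 1.47: (39, 222). It points out along that radius: pinched across y from above, it turns and slips some mm in the fingers.
- lane_left (a point): Middle of the left lane's floor, at (-54, 45, 12). A lane is 52 mm wide in y between low guides 6 mm thick and 104 mm long in x, from its front stop (x = -106) to its rear stop (x = -2); guides and stops rise 14 mm above the floor. A false back 170 high stands across the store at x = 36.
- lane_right (a point): Middle of the right lane's floor, at (-54, -45, 12); as the left lane.
- old_tin: The tin already in the store: slim bare-metal can with a paper band, 42 mm across, 76 mm high, 0.1 to 0.2 kg; origin at the centre of its underside. It stands at the back of the left or the right lane (x = -34 to -26), where no tin fits behind it. Against the front stop its axis is at x = -85.
- new_tin: The new tin, of the same shape (42 mm across, 76 mm high, 0.1 to 0.2 kg), standing on the bench to the left or the right of the store; origin at the centre of its underside. With the old tin at the front stop, there is room for its axis at x = -43 to -23.
- jar: Squat amber jar, 45 mm across, 52 mm high, in the other lane; origin at the centre of its underside. Not part of the job.
- tape: Roll of masking tape lying flat on the bench on the other side of the store from the new tin, 100 mm across, 25 mm high; origin at the centre of its underside. Not part of the job.

How it is judged:
By the outcome, as a careful person would: the job done as asked, in the order asked, and still so for the second after the job is handed in, with the robot touching nothing.
It also fails if it takes over 66 s, if anything falls off the work surface, if the arm or the gripper's body presses on something with over 40 N, if the wrist force passes 120 N, or if a joint passes its speed limit or range.

## Robot

A 7-joint arm with a two-finger parallel gripper is mounted at the origin on the work surface; the furniture and walls round the work are solid. World frame = base frame: x ahead of the robot, y to its left, z up, the work surface at z = 0. Lengths are in m, angles in rad, forces in N, time in s.
With the tool pointing down it reaches from about 0.425 to 0.925 m from the base axis. Payload 6.8 kg.
Tool frame: the origin (TCP) lies midway between the tips of the shut fingers; the grasp point (between the pads) lies 19 mm behind it; z points along the fingers, y is the line along which they close (so a half turn about z gives the same grasp; the last joint's range is limited). The gripper opens to 85 mm and grips with 20 to 120 N. Pads are 22 mm wide; open, the fingers measure 114 mm over their backs; the gripper's body (76 mm by 85 mm) begins 54 mm behind the grasp point. The pads swing forward as they close: fully open they stand 13 mm farther back than shut.
Start: joints at [-1.269, 0.477, 0.022, 1.555, -0.011, 1.109, -0.083], TCP at [0.269, 0.619, 0.231] pointing down, gripper open.
Joint ranges: [-2.96, 2.96], [-0.34, 2.1], [-1.41, 1.46], [0.24, 2.44], [-1.37, 4.51], [0.17, 1.92], [-2.96, 2.96]. Speed limits (rad/s): [2.39, 2.39, 3.14, 3.14, 3.14, 3.14, 3.14].

## Interface

Orientations are given as a 3x3 rotation matrix whose columns are the frame's x, y, z axes.
In Python, from bench import ctrl, cams, order gives the robot as it stands (ctrl), with the cameras (cams) and the job (order).
- The arm moves only by the tool nudge_tcp, called by a JSON object that holds its "name" and its "arguments". Schema: {"type":"object","properties":{"rows":{"type":"string"},"grip_force":{"type":"number"},"only":{"type":"string"},"quiet":{"type":"boolean"},"lines":{"type":"string"}},"required":["rows"],"additionalProperties":false}. rows is a string of 1 to 20 rows, parted by semicolons, with the numbers parted by commas; each row has 5 numbers: the finger opening in m, then dx, dy, dz in m, then a turn about the tool's z in rad; each row is the pose to reach, as a shift and turn from the pose commanded when the call began, along the tool's axes at that moment; what a row does not reach only later rows make up. A row lasts 1/8 s, in which the tool goes at most 0.0625 m and 0.188 rad, less where a joint would pass 70% of its speed; a pose out of reach is approached as far as the arm can. The fingers move at their own pace and stop on an object; grip_force is the grip in N (left out, the last holds). Time passes only in rows, so rows that do not move let the fingers close. The tool returns the time, the measured TCP pose, the force, the opening and the grip force at its end. only (a regular expression) keeps the lines of the reply that match it, lines (a string "A,B") keeps lines A to B, and quiet returns only ok. Input that does not fit is refused with a message, and nothing moves.
- ctrl.get_state(): the state, without advancing time (a new reading comes with each control period).
- cams.snapshot(name): name is "side" or "top" or "wrist"; returns the picture (400x640x3 uint8, red, green, blue); there is no depth.
- cams.calibration(name): a dict with "mtx" (3x3 intrinsics, pixels), "view" (4x4, takes a point from world to camera coordinates). Camera axes: x right, y up, looking along -z (the intrinsics and any distortion apply to the point x, -y, -z); pixel columns grow to the right and rows downward; lengths in m; the calibration is good to about 2 mm. A picture is of the moment at which its call begins: read the wrist's pose just before it. calibration takes no time and is no camera call; for the wrist camera it gives the pose at the moment of the call.
- order.hand_in(): hands the job in; it is judged then, once.
The state is a dict: "t": time; "joints": joint angles; "qd": joint speeds; "joint_efforts": joint torques, N m; "tcp_pos": TCP position; "orientation": TCP orientation; "wrist_force": force on the tool from outside, world axes, zero at the start; "torque": the same for the moment, N m; "finger_gap": finger opening in m; "grasp_force": force on a finger pad.
Only numpy, scipy, OpenCV 4.12 (cv2) and the standard library are available. Lean on these libraries where they do the work, as an engineer would, in place of code of your own. Each camera call takes 0.05 s, during which the arm holds its last target. There are 200 camera calls.

## Working session

There is one attempt and no reset: what is moved stays moved. The work goes in short steps, Python scripts to look and compute and a tool call to move; the robot and the scene stay as the last step left them, time stands still between calls to the robot, and variables do not carry over. Pictures are saved under pics/ and viewed, at most 10 in all, crops included, and the job is handed in when it is done.

```bash
ls; mkdir -p pics; python3 - <<'E'
from bench import ctrl, cams, order
import cv2,numpy as np
for n in("side","top"):
    cv2.imwrite(f"pics/{n}0.png",cams.snapshot(n)[:,:,::-1])
    c=cams.calibration(n);print(n,{k:np.round(v,3).tolist() if k in("mtx","view") else v for k,v in c.items()})
s=ctrl.get_state();print(s)
E
```

```text
bench.py
pics
side {'mtx': [[494.482, 0.0, 327.494], [0.0, 494.482, 201.476], [0.0, 0.0, 1.0]], 'view': [[-0.706, 0.708, -0.002, 0.398], [-0.572, -0.569, 0.591, 0.218], [0.417, 0.418, 0.807, -1.856], [0.0, 0.0, 0.0, 1.0]]}
top {'mtx': [[509.782, 0.0, 313.331], [0.0, 509.782, 193.341], [0.0, 0.0, 1.0]], 'view': [[0.162, -0.987, -0.008, -0.132], [0.778, 0.123, 0.616, -0.448], [-0.607, -0.105, 0.788, -1.201], [0.0, 0.0, 0.0, 1.0]]}
{'t': 0.1, 'joints': array([-1.26909723,  0.47775423,  0.02234912,  1.55636035, -0.01152624,
        1.10927819, -0.08311364]), 'qd': array([-0.00231709, -0.00219085, -0.00040706, -0.00247779,  0.00107942,
        0.0002922 , -0.00026095]), 'joint_efforts': array([ 4.43383513e-03, -5.97759426e+01,  1.61402073e+00, -2.81953311e+01,
        1.29599721e-02,  4.96071676e-03,  2.19864724e-06]), 'tcp_pos': array([0.26873081, 0.61861704, 0.23039509]), 'orientation': array([[-9.17196479e-01,  3.98434803e-01, -5.71126121e-04],
       [ 3.98435199e-01,  9.17195138e-01, -1.57162551e-03],
       [-1.02356198e-04, -1.66904613e-03, -9.99998602e-01]]), 'wrist_force': array([-0.01573735, -1.09660881,  0.34220939]), 'torque': array([-0.07481725, -0.03043476, -0.01427923]), 'grasp_force': 0.0, 'finger_gap': 0.0854630952601983}
```

View pics/side0.png

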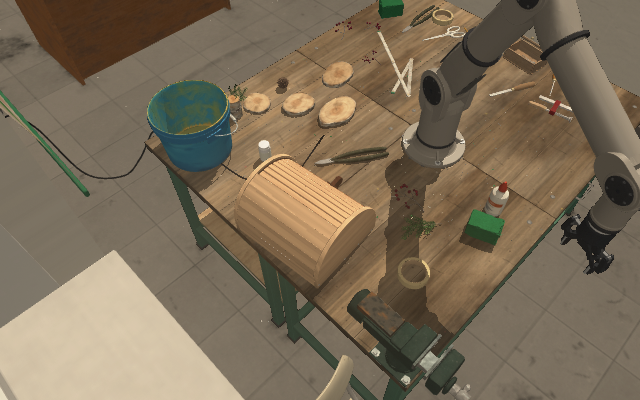

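View pics/top0.png

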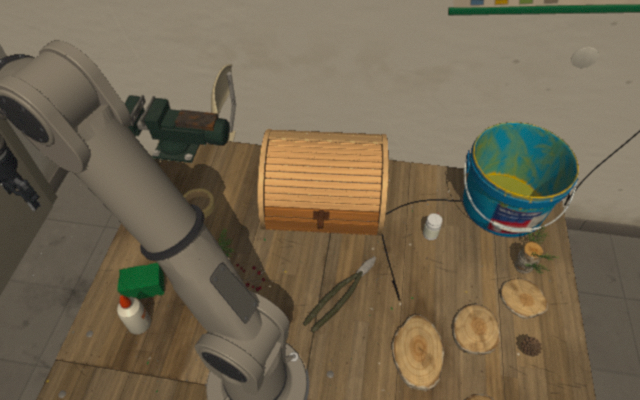

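The side view shows the store at about (300,215), with the tin (264,150) and the tape (413,272). The top view shows the pull at (320,216), the tin at (432,226) and the store's front corners near (261,228) and (384,233). I'll zoom in on the store in both views.

```bash
python3 - <<'E'
import cv2,numpy as np
a=cv2.imread("pics/top0.png")[120:245,250:450];b=cv2.imread("pics/side0.png")[130:290,225:425]
cv2.imwrite("pics/z1.png",cv2.resize(a,(800,500),interpolation=cv2.INTER_CUBIC))
cv2.imwrite("pics/z2.png",cv2.resize(b,(750,600),interpolation=cv2.INTER_CUBIC))
E
```

```text
(no output)
```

View pics/z1.png

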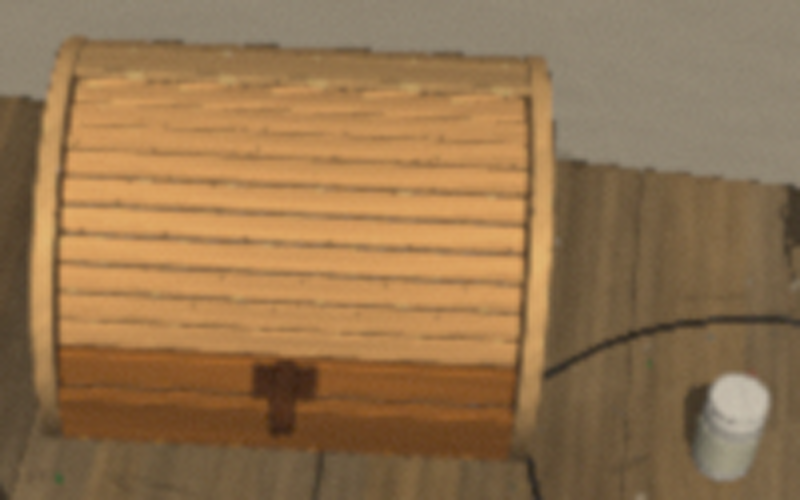

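View pics/z2.png

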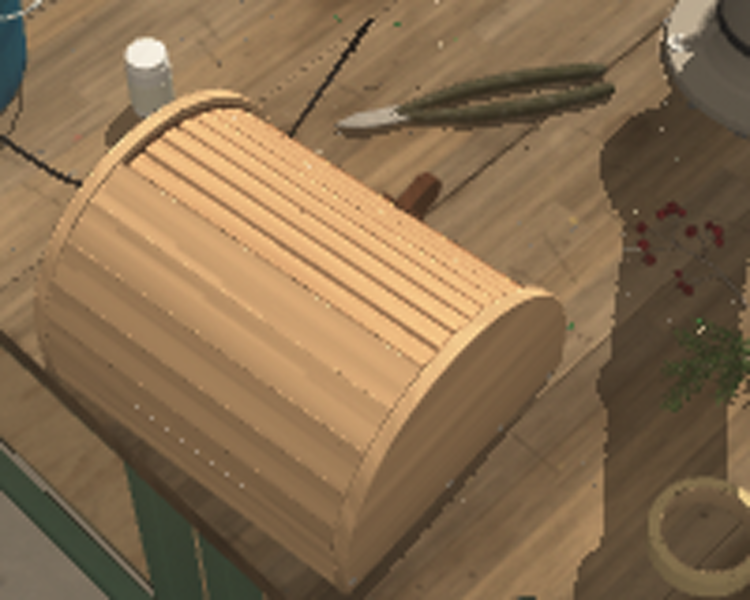

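```bash
cat > h.py <<'E'
from bench import ctrl, cams, order
import cv2,numpy as np
from scipy.optimize import least_squares
C={n:cams.calibration(n) for n in("side","top")}
def proj(P,c):
    V=c["view"];p=np.atleast_2d(P)@V[:3,:3].T+V[:3,3];p=p*[1,-1,-1]
    d=np.array(next((v for k,v in c.items() if "dist" in k),np.zeros(5)),float)
    return cv2.projectPoints(p,np.zeros(3),np.zeros(3),np.array(c["mtx"]),d)[0][:,0]
def tri(obs):
    f=lambda x:np.concatenate([proj(x,c)[0]-uv for c,uv in obs])
    r=least_squares(f,[.6,0,.05]);return r.x,np.abs(r.fun).max()
def world(P,s):
    x,y,a=s;R=np.array([[np.cos(a),-np.sin(a),0],[np.sin(a),np.cos(a),0],[0,0,1]]);return np.atleast_2d(P)@R.T+[x,y,0]
E
python3 - <<'E'
from h import *
print(cams.calibration("top").keys())
P=np.array([[-.132,.16,0],[-.132,-.16,0],[-.132,.16,.052],[-.132,-.16,.052],[.163,.175,0]])
n=["top"]*4+["side"];uv=np.array([[265,228.2],[378.2,235],[265,216.2],[379.2,221.7],[317,286.8]])
f=lambda s:np.concatenate([proj(w,C[k])[0]-o for w,k,o in zip(world(P,s),n,uv)])
r=least_squares(f,[.7,0,0]);print("store",r.x,r.fun.round(1))
for nm,a,b in[("tintop",(264.5,143.3),(435,218)),("tinbot",(265.5,159.5),(430.5,237)),("tabtip",(339.7,178.5),(320.5,226))]:
    x,e=tri([(C["side"],a),(C["top"],b)]);s=r.x
    d=x-[s[0],s[1],0];c,q=np.cos(s[2]),np.sin(s[2]);print(nm,x.round(4),e.round(1),"store frame",(c*d[0]+q*d[1]).round(4),(-q*d[0]+c*d[1]).round(4))
for v in(0,.1,.2):
    a=np.arctan2(76-42,-155-22);a=np.pi-np.arctan2(34,177)-v
    for rr in(181,195):
        p=world([(22+rr*np.cos(a))/1e3,0,(42+rr*np.sin(a))/1e3],s);print(v,rr,p.round(4),proj(p,C["top"]).round(1),proj(p,C["side"]).round(1))
E
```

```text
dict_keys(['mtx', 'view'])
store [ 0.58154465 -0.07203223  0.09227245] [ 1.4 -0.3 -0.7 -1.1 -0.1  1.3  0.1  1.9 -0.2  1.7]
tintop [ 0.4892 -0.3912  0.077 ] 0.2 store frame -0.1214 -0.3093
tinbot [ 0.4896 -0.3964 -0.0159] 0.4 store frame -0.1214 -0.3145
tabtip [ 0.4151 -0.0874  0.0771] 0.7 store frame -0.1671 -0.0
0 181 [[ 0.4265 -0.0864  0.0761]] [[321.3 222.5]] [[338.3 181. ]]
0 195 [[ 0.4128 -0.0877  0.0788]] [[321.  226.2]] [[340.8 178. ]]
0.1 181 [[ 0.4307 -0.086   0.0937]] [[321.4 217.5]] [[337.5 178.5]]
0.1 195 [[ 0.4174 -0.0872  0.0977]] [[321.1 220.7]] [[340.1 175.3]]
0.2 181 [[ 0.4367 -0.0854  0.1108]] [[321.6 212. ]] [[336.4 176.3]]
0.2 195 [[ 0.4238 -0.0866  0.1161]] [[321.3 214.8]] [[338.9 172.9]]
```

The store, tin and tab fit consistently: the door is near 0 and the store yaw is 0.092. Next I'll work out the approach above the tab.

```bash
cat >> h.py <<'E'
S=np.array([.5815,-.0720,.0923])
def go(pts,yaw=S[2]):
    """pts world TCP; tool y along yaw+pi/2 (nearest half turn)."""
    s=ctrl.get_state();R=s["orientation"];t=s["tcp_pos"]
    w=yaw+np.pi/2-np.arctan2(R[1,1],R[0,1]);w=(w+np.pi/2)%np.pi-np.pi/2
    print("turn",round(-w,3),"t",round(s["t"],2),"q",s["joints"].round(2))
    for p in np.atleast_2d(pts):print(np.round(R.T@(p-t),3))
def pull(r,off=0.):
    a=np.pi-np.arctan2(34,177)-r;return world([.022+.181*np.cos(a),0,.042+.181*np.sin(a)+off],S)[0]
E
python3 -c "
from h import *
go([[.36,.4,.29],[.48,.2,.30],[.4265,-.0864,.22]])"
```

{"name": "nudge_tcp", "arguments": {"rows": "0.085,-0.04,-0.04,-0.03,0;0.085,-0.08,-0.08,-0.06,-0.1;0.085,-0.12,-0.12,-0.06,-0.2;0.085,-0.17,-0.16,-0.06,-0.3;0.085,-0.215,-0.195,-0.06,-0.4;0.085,-0.26,-0.23,-0.06,-0.5;0.085,-0.31,-0.265,-0.065,-0.5;0.085,-0.36,-0.3,-0.07,-0.5;0.085,-0.375,-0.36,-0.055,-0.5;0.085,-0.385,-0.41,-0.04,-0.5;0.085,-0.4,-0.47,-0.02,-0.5;0.085,-0.415,-0.53,0,-0.5;0.085,-0.426,-0.584,0.01,-0.5;0.085,-0.426,-0.584,0.01,-0.5;0.085,-0.426,-0.584,0.01,-0.5;0.085,-0.426,-0.584,0.01,-0.5", "grip_force": 40}}

```text
t: 2.1
tcp_pos: [0.4275, -0.0849, 0.2215]
orientation: [[-0.996, -0.093, 0.0], [-0.093, 0.996, 0.0], [-0.0, 0.0, -1.0]]
wrist_force: [0.3, -0.1, 0.8]
finger_gap: 0.085
grasp_force: 0.0
```

```bash
python3 - <<'E'
from h import *
c=cams.calibration("wrist");cv2.imwrite("pics/w1.png",cams.snapshot("wrist")[:,:,::-1])
for r in(0,.05,.1):print(proj(pull(r),c).round(1))
print(proj(world([[-.132,.16,.052],[-.132,-.16,.052],[-.132,0,.052]],S),c).round(1))
go(pull(0,-.019))
E
```

```text
[[317.1 186.2]]
[[317.  190.6]]
[[316.9 195.6]]
[[470.3 202.7]
 [164.1 202.6]
 [317.3 202.6]]
turn 0.0 t 2.15 q [-0.33  0.08  0.41  2.13 -0.04  0.94  1.77]
[ 0.001 -0.001  0.164]
```

View pics/w1.png

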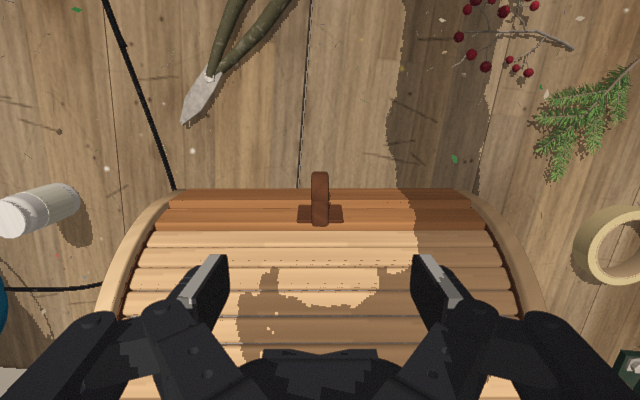

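The wrist view shows the tab at u≈320 running from v≈172 (tip) to 224 (rail), the front board edge at v≈188, and the tin at (10,218)–(75,200). I'll check the store pose against this view.

```bash
python3 - <<'E'
from h import *
c=cams.calibration("wrist");V=c["view"];print("cam",(-V[:3,:3].T@V[:3,3]).round(3),c["mtx"][0])
def q(P):print(np.round(P,3).tolist(),proj(world(P,S),c).round(1).tolist())
q([[-.132,.16,0],[-.132,-.16,0],[-.132,.16,.052],[-.132,-.16,.052],[-.132,.175,0],[-.12,.16,.052]])
for r in(0,.05,.1,.2):
    a=np.pi-np.arctan2(34,177)-r
    q([[.022+k*np.cos(a),0,.042+k*np.sin(a)] for k in(.150,.195)])
a,b=np.array([320,172]),0
# joint refit: top + side + wrist
P=np.array([[-.132,.16,0],[-.132,-.16,0],[-.132,.16,.052],[-.132,-.16,.052],[.163,.175,0]])
x,e=tri([(C["side"],(339.7,178.5)),(C["top"],(320.5,226)),(c,(320,173))]);print("tip",x,e)
E
```

```text
cam [ 0.355 -0.091  0.362] [310.58461887   0.         319.50304362]
[[-0.132, 0.16, 0.0], [-0.132, -0.16, 0.0], [-0.132, 0.16, 0.052], [-0.132, -0.16, 0.052], [-0.132, 0.175, 0.0], [-0.12, 0.16, 0.052]] [[450.2, 190.0], [184.7, 189.8], [470.3, 202.7], [164.1, 202.6], [462.7, 190.0], [468.7, 213.6]]
[[-0.125, 0.0, 0.07], [-0.169, 0.0, 0.079]] [[317.2, 214.5], [317.1, 172.5]]
[[-0.124, 0.0, 0.078], [-0.167, 0.0, 0.088]] [[317.1, 218.5], [317.0, 176.9]]
[[-0.122, 0.0, 0.085], [-0.165, 0.0, 0.098]] [[317.1, 223.1], [316.9, 182.1]]
[[-0.117, 0.0, 0.099], [-0.158, 0.0, 0.116]] [[317.0, 233.7], [316.8, 195.0]]
tip [ 0.41343646 -0.08526736  0.07761762] 1.5068493267531835
```

The fit holds: the door is at about 0 and the tab is 2 mm further left. I'll descend and grip it.

```bash
sed -i 's/-.0720,.0923/-.0700,.0923/' h.py
```

{"name": "nudge_tcp", "arguments": {"rows": "0.06,0.001,0.001,0.05,0;0.06,0.001,0.001,0.1,0;0.06,0.001,0.001,0.14,0;0.06,0.001,0.001,0.164,0;0.06,0.001,0.001,0.164,0;0.0,0.001,0.001,0.164,0;0.0,0.001,0.001,0.164,0;0.0,0.001,0.001,0.164,0;0.0,0.001,0.001,0.164,0;0.0,0.001,0.001,0.164,0", "grip_force": 40}}

```text
t: 3.4
tcp_pos: [0.4266, -0.0851, 0.0577]
orientation: [[-0.996, -0.091, 0.002], [-0.091, 0.996, 0.0], [-0.002, 0.0, -1.0]]
wrist_force: [-0.4, 2.1, 5.1]
finger_gap: 0.0155
grasp_force: 42.0
```

```bash
python3 -c "
from h import *
p0=pull(0)-ctrl.get_state()['tcp_pos'];print(p0)
go([pull(r)-pull(0)+ctrl.get_state()['tcp_pos'] for r in np.arange(.1,1.55,.1)])"
```

```text
[-0.00019184  0.00073331  0.01839596]
turn -0.002 t 3.4 q [-0.23  0.38  0.34  2.27 -0.25  0.52  1.96]
[-0.004  0.    -0.018]
[-0.01   0.    -0.035]
[-0.018  0.    -0.051]
[-0.027  0.    -0.066]
[-0.038  0.    -0.081]
[-0.05   0.    -0.094]
[-0.064  0.    -0.106]
[-0.079  0.    -0.117]
[-0.094  0.    -0.126]
[-0.111  0.    -0.134]
[-0.128  0.    -0.14 ]
[-0.145  0.    -0.144]
[-0.163  0.    -0.146]
[-0.181  0.    -0.147]
[-0.199  0.    -0.145]
```

{"name": "nudge_tcp", "arguments": {"rows": "0,-0.004,0,-0.018,0;0,-0.01,0,-0.035,0;0,-0.018,0,-0.051,0;0,-0.027,0,-0.066,0;0,-0.038,0,-0.081,0;0,-0.05,0,-0.094,0;0,-0.064,0,-0.106,0;0,-0.079,0,-0.117,0;0,-0.094,0,-0.126,0;0,-0.111,0,-0.134,0;0,-0.128,0,-0.14,0;0,-0.145,0,-0.144,0;0,-0.163,0,-0.146,0;0,-0.181,0,-0.147,0;0,-0.196,0,-0.146,0;0,-0.203,0,-0.145,0;0,-0.206,0,-0.145,0;0,-0.206,0,-0.145,0"}}

```text
t: 5.65
tcp_pos: [0.6219, -0.0665, 0.201]
orientation: [[-0.996, -0.089, -0.02], [-0.089, 0.996, 0.003], [0.02, 0.005, -1.0]]
wrist_force: [-30.1, 4.4, 21.1]
finger_gap: 0.0155
grasp_force: 43.3
```

```bash
python3 - <<'E'
from h import *
t=ctrl.get_state()["tcp_pos"];print(t,pull(1.47)-t)
im=cams.snapshot("top");cv2.imwrite("pics/top2.png",cv2.resize(im[110:260,230:450,::-1],(792,540),interpolation=cv2.INTER_CUBIC))
E
```

```text
[ 0.62189571 -0.06646822  0.20099235] [-2.47325610e-03 -2.15628237e-05  2.12915513e-02]
```

View pics/top2.png

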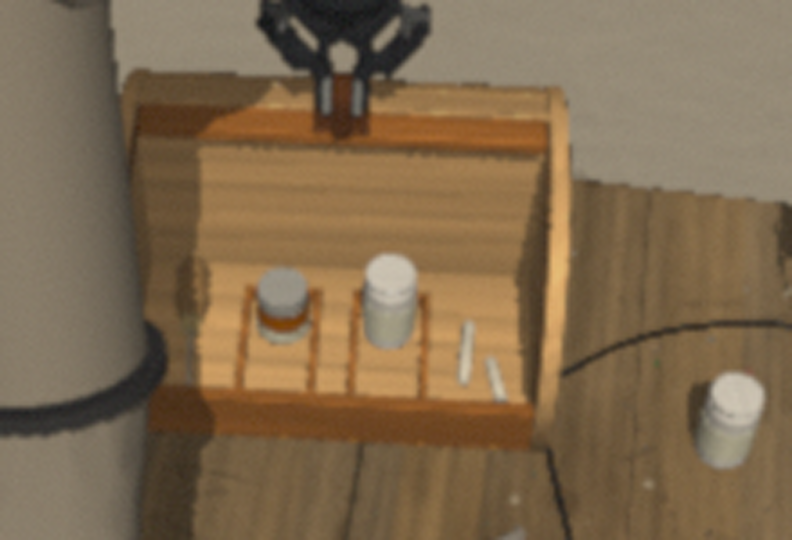

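The door is fully open, against its stop. The jar is in the left lane at (283,300) in the crop, the old tin is at the back of the right lane with its top at (391,270), and the new tin is at (738,395). I'll release the tab and go above the old tin.

{"name": "nudge_tcp", "arguments": {"rows": "0.05,-0.003,0,0,0;0.085,0,0,0,0;0.085,0,0,-0.01,0;0.085,0,0,-0.06,0;0.085,0.02,-0.01,-0.08,0;0.085,0.06,-0.04,-0.08,0;0.085,0.07,-0.045,-0.08,0;0.085,0.07,-0.045,-0.08,0;0.085,0.07,-0.045,-0.08,0"}}

```text
t: 6.82
tcp_pos: [0.5664, -0.1167, 0.2824]
orientation: [[-0.996, -0.092, 0.001], [-0.092, 0.996, 0.0], [-0.001, 0.0, -1.0]]
wrist_force: [-0.1, -0.1, 0.7]
finger_gap: 0.0851
grasp_force: 0.0
```

```bash
python3 - <<'E'
from h import *
c=cams.calibration("wrist");np.savez("c2.npz",**c);cv2.imwrite("pics/w2.png",cams.snapshot("wrist")[:,:,::-1])
def q(P):print(np.round(P,3).tolist(),proj(world(P,S),c).round(1).tolist())
q([[-.03,-.045,.012],[-.03,-.045,.088],[-.106,-.071,.026],[-.106,-.019,.026],[-.132,-.16,.052],[-.002,-.045,.026],[.022,0,.2]])
go(world([-.03,-.045,.2],S))
E
```

```text
[[-0.03, -0.045, 0.012], [-0.03, -0.045, 0.088], [-0.106, -0.071, 0.026], [-0.106, -0.019, 0.026], [-0.132, -0.16, 0.052], [-0.002, -0.045, 0.026], [0.022, 0.0, 0.2]] [[318.7, 156.2], [318.6, 166.8], [297.2, 95.3], [340.1, 95.3], [214.7, 69.7], [318.7, 179.2], [375.1, 257.6]]
turn -0.0 t 6.88 q [-0.26  0.29  0.45  1.76 -0.14  1.13  1.89]
[ 0.011 -0.     0.082]
```

View pics/w2.png

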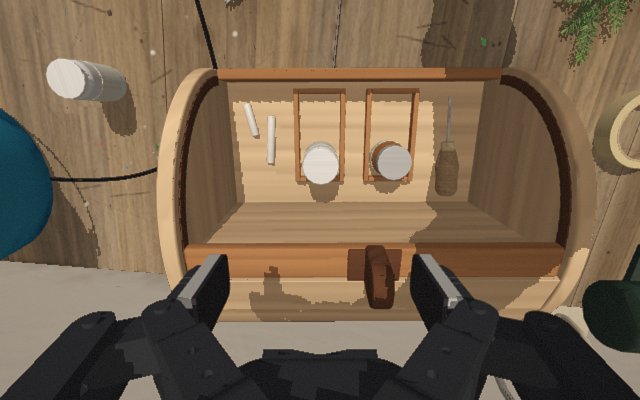

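The wrist view shows the old tin's top centre at (321,163), the right lane's inner edges at u≈298 and 341 with the front stop at v≈93, and the new tin's top at (68,79). I'll triangulate with the top view.

```bash
python3 - <<'E'
from h import *
c=dict(np.load("c2.npz"))
def sf(x):
    d=x[:2]-S[:2];a,b=np.cos(S[2]),np.sin(S[2]);return np.round([a*d[0]+b*d[1],-b*d[0]+a*d[1],x[2]],4)
for n,w,t in[("old top",(321,163),(391/3.6+230,270/3.6+110)),("old bottom",(320.5,157),(389/3.6+230,336/3.6+110)),("new top",(68,79),(435,218)),("new bottom",(111,82),(430.8,236)),("lane front R",(341,94),None),("rail",(0,0),None)][:4]:
    x,e=tri([(c,w),(C["top"],t)]);print(n,x.round(4),e.round(1),sf(x))
x,e=tri([(c,(68,79)),(C["top"],(435,218)),(C["side"],(264.5,143.3))]);print("new",x,e)
g=cv2.cvtColor(cv2.imread("pics/w2.png"),6)
print(cv2.HoughCircles(g[130:195,290:350],3,1,40,param1=120,param2=12,minRadius=14,maxRadius=24))
E
```

```text
old top [ 0.5505 -0.1157  0.0933] 0.5 [-0.0351 -0.0426  0.0933]
old bottom [ 0.5592 -0.1152 -0.005 ] 0.7 [-0.0264 -0.043  -0.005 ]
new top [ 0.4901 -0.3899  0.0717] 1.0 [-0.1205 -0.3101  0.0717]
new bottom [ 0.4874 -0.3951 -0.0085] 0.0 [-0.1236 -0.3151 -0.0085]
new [ 0.48996983 -0.38933483  0.07266598] 1.1460293448062657
[[[30.5 33.5 20.1]]]
```

```bash
python3 -c "
from h import *
go(world([[-.033,-.0435,.1],[-.033,-.0435,.047]],S))"
```

```text
turn -0.0 t 6.88 q [-0.26  0.29  0.45  1.76 -0.14  1.13  1.89]
[0.014 0.001 0.182]
[0.014 0.001 0.235]
```

{"name": "nudge_tcp", "arguments": {"rows": "0.085,0.014,0.001,0.05,0;0.085,0.014,0.001,0.1,0;0.085,0.014,0.001,0.15,0;0.085,0.014,0.001,0.19,0;0.085,0.014,0.001,0.22,0;0.085,0.014,0.001,0.235,0;0.085,0.014,0.001,0.235,0;0.03,0.014,0.001,0.235,0;0.03,0.014,0.001,0.235,0;0.03,0.014,0.001,0.235,0;0.03,0.014,0.001,0.235,0", "grip_force": 30}}

```text
t: 8.25
tcp_pos: [0.5522, -0.1181, 0.0485]
orientation: [[-0.996, -0.09, 0.002], [-0.09, 0.996, 0.0], [-0.002, 0.0, -1.0]]
wrist_force: [-0.0, 1.5, 5.8]
finger_gap: 0.0411
grasp_force: 29.9
```

```bash
python3 -c "
from h import *
go(world([[-.085,-.045,.048]],S))"
```

```text
turn -0.002 t 8.25 q [-0.16  0.56  0.34  1.98 -0.3   0.65  2.03]
[0.051 0.    0.   ]
```

{"name": "nudge_tcp", "arguments": {"rows": "0.03,0.008,0,-0.001,0;0.03,0.02,0,-0.001,0;0.03,0.032,0,-0.001,0;0.03,0.042,0,-0.001,0;0.03,0.047,0,-0.001,0;0.03,0.05,0,0,0;0.03,0.053,0,0,0;0.03,0.053,0,0,0"}}

```text
t: 9.25
tcp_pos: [0.5008, -0.1229, 0.0485]
orientation: [[-0.996, -0.09, 0.004], [-0.09, 0.996, -0.0], [-0.004, -0.0, -1.0]]
wrist_force: [3.6, 2.2, 8.5]
finger_gap: 0.0408
grasp_force: 31.6
```

```bash
python3 -c "
from h import *
go(world([[-.085,-.045,.048]],S))"
```

```text
turn -0.002 t 9.25 q [-0.15  0.5   0.34  2.1  -0.29  0.59  2.06]
[-0.  0.  0.]
```

{"name": "nudge_tcp", "arguments": {"rows": "0.03,0.002,0,0.0,0;0.03,0.004,0,0,0;0.03,0.004,0,0,0"}}

```text
t: 9.62
tcp_pos: [0.4968, -0.1232, 0.0484]
orientation: [[-0.996, -0.091, 0.004], [-0.091, 0.996, -0.0], [-0.004, -0.001, -1.0]]
wrist_force: [3.5, 1.6, 9.3]
finger_gap: 0.0412
grasp_force: 31.5
```

{"name": "nudge_tcp", "arguments": {"rows": "0.03,0.002,0,0.0,0;0.03,0.003,0,0,0;0.03,0.003,0,0,0"}}

```text
t: 10.0
tcp_pos: [0.4943, -0.1235, 0.0485]
orientation: [[-0.996, -0.091, 0.005], [-0.091, 0.996, -0.0], [-0.005, -0.001, -1.0]]
wrist_force: [3.8, 1.1, 7.6]
finger_gap: 0.0411
grasp_force: 31.5
```

{"name": "nudge_tcp", "arguments": {"rows": "0.03,0.002,0,0.0,0;0.03,0.003,0,0,0;0.03,0.003,0,0,0"}}

```text
t: 10.38
tcp_pos: [0.4933, -0.1236, 0.0488]
orientation: [[-0.996, -0.091, 0.009], [-0.091, 0.996, -0.001], [-0.008, -0.001, -1.0]]
wrist_force: [8.8, 2.3, 4.3]
finger_gap: 0.0412
grasp_force: 31.2
```

{"name": "nudge_tcp", "arguments": {"rows": "0.06,-0.003,0,0,0;0.085,-0.003,0,0,0;0.085,-0.003,0,0,0;0.085,-0.003,0,-0.05,0;0.085,-0.003,0,-0.11,0;0.085,-0.003,0,-0.17,0;0.085,-0.003,-0.01,-0.22,0;0.085,-0.003,-0.02,-0.22,0;0.085,-0.003,-0.02,-0.22,0;0.085,-0.003,-0.02,-0.22,0"}}

```text
t: 11.62
tcp_pos: [0.4923, -0.143, 0.2656]
orientation: [[-0.996, -0.09, -0.003], [-0.09, 0.996, 0.0], [0.003, 0.001, -1.0]]
wrist_force: [0.1, -0.9, -0.7]
finger_gap: 0.0849
grasp_force: 0.0
```

```bash
python3 - <<'E'
from h import *
c=cams.calibration("wrist");np.savez("c3.npz",**c);im=cams.snapshot("wrist");cv2.imwrite("pics/w3.png",im[:,:,::-1])
np.save("t3.npy",cams.snapshot("top"))
def q(P):print(np.round(P,3).tolist(),proj(world(P,S),c).round(1).tolist())
q([[-.085,-.045,.012],[-.085,-.045,.088],[-.106,-.071,.026],[-.106,-.019,.026],[-.002,-.071,.026],[-.002,-.019,.026],[-.132,-.16,.052]])
print(proj([.49,-.3905,.076],c),proj([.49,-.3905,.0],c))
go([.49,-.3905,.28])
E
```

```text
[[-0.085, -0.045, 0.012], [-0.085, -0.045, 0.088], [-0.106, -0.071, 0.026], [-0.106, -0.019, 0.026], [-0.002, -0.071, 0.026], [-0.002, -0.019, 0.026], [-0.132, -0.16, 0.052]] [[333.6, 175.4], [336.8, 190.2], [313.2, 161.0], [355.4, 160.9], [313.8, 239.0], [353.0, 238.9], [233.7, 142.0]]
[[ 86.79156112 155.37716437]] [[128.77755157 146.87580661]]
turn -0.002 t 11.72 q [-0.27  0.18  0.49  1.92 -0.1   1.07  1.93]
[ 0.025 -0.246 -0.014]
```

View pics/w3.png

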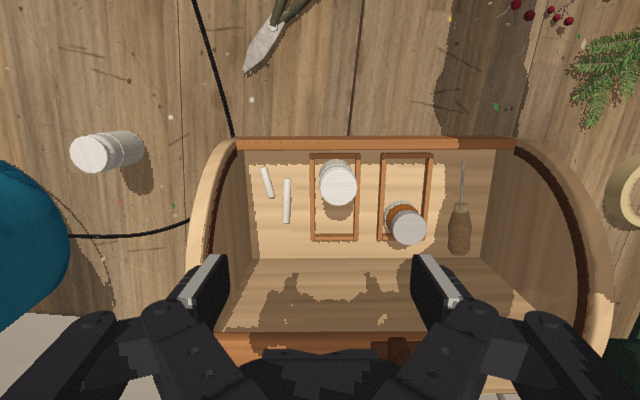

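The wrist view shows the old tin's top at (338,185) at the front stop (v≈156), with the rear stop clear behind it, the jar undisturbed at (408,228), and the new tin's top at (89,154). The store sits about 4 mm nearer than my fit, so I'll correct for that and fetch the new tin.

```bash
sed -i 's/\[.5815,-.0700/[.5772,-.0692/' h.py
```

{"name": "nudge_tcp", "arguments": {"rows": "0.085,0.005,-0.05,-0.014,0;0.085,0.01,-0.11,-0.014,0;0.085,0.02,-0.17,-0.014,0;0.085,0.025,-0.22,0,0;0.085,0.026,-0.2445,0.03,0;0.085,0.026,-0.2445,0.08,0;0.085,0.026,-0.2445,0.12,0;0.085,0.026,-0.2445,0.12,0;0.085,0.026,-0.2445,0.12,0"}}

```text
t: 12.85
tcp_pos: [0.4901, -0.3898, 0.1484]
orientation: [[-0.996, -0.09, 0.001], [-0.09, 0.996, -0.001], [-0.001, -0.001, -1.0]]
wrist_force: [-0.2, 0.2, 0.7]
finger_gap: 0.0846
grasp_force: 0.0
```

```bash
python3 - <<'E'
from h import *
go([.489,-.389,.0365])
E
```

```text
turn -0.002 t 12.85 q [ 0.18  0.53  0.53  1.78 -0.33  0.92  2.52]
[0.001 0.001 0.112]
```

{"name": "nudge_tcp", "arguments": {"rows": "0.085,0.001,0.001,0.05,0;0.085,0.001,0.001,0.09,0;0.085,0.001,0.001,0.112,0;0.085,0.001,0.001,0.112,0;0.03,0.001,0.001,0.112,0;0.03,0.001,0.001,0.112,0;0.03,0.001,0.001,0.112,0;0.03,0.001,0.001,0.112,0;0.03,0.001,0.001,0.1,0;0.03,0.001,0.001,0.05,0;0.03,0.001,0.001,-0.01,0;0.03,0.001,0.001,-0.07,0;0.03,0.001,0.001,-0.14,0;0.03,0.001,0.001,-0.14,0;0.03,0.001,0.001,-0.14,0", "grip_force": 40}}

```text
t: 14.72
tcp_pos: [0.4883, -0.3882, 0.2877]
orientation: [[-0.996, -0.09, 0.001], [-0.09, 0.996, 0.0], [-0.001, 0.0, -1.0]]
wrist_force: [-0.4, -0.1, -2.1]
finger_gap: 0.041
grasp_force: 40.6
```

```bash
python3 - <<'E'
from h import *
c=cams.calibration("wrist");np.savez("c4.npz",**c);cv2.imwrite("pics/w4.png",cams.snapshot("wrist")[:,:,::-1])
go(world([[-.033,-.045,.28],[-.033,-.045,.0485]],S))
E
```

```text
turn -0.002 t 14.78 q [ 0.12  0.39  0.61  1.65 -0.24  1.18  2.45]
[-0.085  0.264  0.007]
[-0.085  0.264  0.238]
```

{"name": "nudge_tcp", "arguments": {"rows": "0.03,-0.015,0.05,0,0;0.03,-0.03,0.1,0,0;0.03,-0.05,0.16,0,0;0.03,-0.07,0.22,0,0;0.03,-0.08,0.255,0,0;0.03,-0.083,0.264,0.01,0;0.03,-0.083,0.264,0.03,0;0.03,-0.083,0.264,0.08,0;0.03,-0.083,0.264,0.13,0;0.03,-0.083,0.264,0.17,0;0.03,-0.083,0.264,0.2,0;0.03,-0.083,0.264,0.2,0;0.03,-0.083,0.264,0.2,0"}}

```text
t: 16.4
tcp_pos: [0.5472, -0.1191, 0.0876]
orientation: [[-0.996, -0.089, -0.0], [-0.089, 0.996, -0.001], [0.0, -0.001, -1.0]]
wrist_force: [-0.1, 0.8, -1.1]
finger_gap: 0.0409
grasp_force: 40.7
```

```bash
python3 - <<'E'
from h import *
c=cams.calibration("wrist");im=cams.snapshot("wrist");cv2.imwrite("pics/w5.png",im[:,:,::-1])
go(world([[-.035,-.045,.0485]],S))
E
```

```text
turn -0.003 t 16.45 q [-0.23  0.5   0.43  1.98 -0.31  0.73  2.05]
[0.001 0.002 0.04 ]
```

View pics/w5.png

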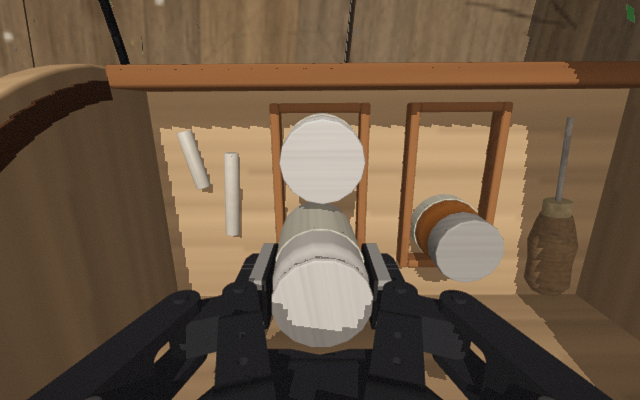

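The old tin's top centre is at (323,159). The new tin is held upright at about (322,295) and is centred between the guides (u≈278 and 363). I'll check the front-to-back spacing.

```bash
python3 - <<'E'
from h import *
c=cams.calibration("wrist")
def q(P):print(np.round(P,3).tolist(),proj(world(P,S),c).round(1).tolist())
q([[-.09,-.045,.088],[-.085,-.045,.088],[-.106,-.071,.026],[-.106,-.019,.026],[-.002,-.019,.026],[-.12,-.045,.052]])
q([[-.035,-.045,.127],[-.03,-.045,.127],[-.04,-.045,.127]])
E
```

```text
[[-0.09, -0.045, 0.088], [-0.085, -0.045, 0.088], [-0.106, -0.071, 0.026], [-0.106, -0.019, 0.026], [-0.002, -0.019, 0.026], [-0.12, -0.045, 0.052]] [[321.1, 146.4], [321.1, 157.5], [279.1, 108.7], [362.1, 108.5], [356.8, 258.5], [320.7, 81.5]]
[[-0.035, -0.045, 0.127], [-0.03, -0.045, 0.127], [-0.04, -0.045, 0.127]] [[321.8, 304.4], [321.8, 315.6], [321.8, 293.0]]
```

{"name": "nudge_tcp", "arguments": {"rows": "0.03,-0.003,0.0005,0.01,0;0.03,-0.003,0.0005,0.022,0;0.03,-0.003,0.0005,0.03,0;0.03,-0.003,0.0005,0.036,0;0.03,-0.003,0.0005,0.038,0;0.03,-0.003,0.0005,0.038,0;0.03,-0.003,0.0005,0.038,0"}}

```text
t: 17.32
tcp_pos: [0.5505, -0.1174, 0.0495]
orientation: [[-0.996, -0.09, 0.0], [-0.09, 0.996, -0.0], [-0.0, -0.0, -1.0]]
wrist_force: [0.0, 1.0, -1.5]
finger_gap: 0.041
grasp_force: 40.6
```

{"name": "nudge_tcp", "arguments": {"rows": "0.03,0,0,0.0015,0;0.03,0,0,0.003,0;0.03,0,0,0.003,0"}}

```text
t: 17.7
tcp_pos: [0.5515, -0.1182, 0.0481]
orientation: [[-0.996, -0.089, 0.003], [-0.089, 0.996, -0.0], [-0.003, -0.001, -1.0]]
wrist_force: [-2.2, -0.5, 14.1]
finger_gap: 0.0409
grasp_force: 38.4
```

{"name": "nudge_tcp", "arguments": {"rows": "0.045,0,0,-0.001,0;0.06,0,0,-0.001,0;0.085,0,0,-0.001,0;0.085,0,0,-0.001,0;0.085,0,0,-0.05,0;0.085,0,0,-0.11,0;0.085,0,0,-0.17,0;0.085,0,0,-0.23,0;0.085,0,0,-0.23,0;0.085,0,0,-0.23,0"}}

```text
t: 18.95
tcp_pos: [0.5499, -0.117, 0.2758]
orientation: [[-0.996, -0.09, -0.0], [-0.09, 0.996, 0.0], [0.0, 0.0, -1.0]]
wrist_force: [-0.5, -0.1, -0.2]
finger_gap: 0.085
grasp_force: 0.0
```

```bash
python3 - <<'E'
from h import *
c=cams.calibration("wrist");im=cams.snapshot("wrist");cv2.imwrite("pics/w6.png",im[:,:,::-1]);np.save("top6.npy",cams.snapshot("top"))
q=lambda P:print(np.round(P,3).tolist(),proj(world(P,S),c).round(1).tolist())
q([[-.085,-.045,.088],[-.033,-.045,.088],[-.106,-.045,.026],[-.002,-.045,.026]]);
tip=lambda r:[.022+.195*np.cos(np.pi-np.arctan2(34,177)-r),0,.042+.195*np.sin(np.pi-np.arctan2(34,177)-r)]
q([tip(1.47),tip(1.4)])
g=cv2.cvtColor(im,cv2.COLOR_RGB2GRAY)
print("circ",cv2.HoughCircles(g[80:200,285:355],3,1,25,param1=120,param2=12,minRadius=15,maxRadius=25))
h=cv2.cvtColor(im,cv2.COLOR_RGB2HSV);m=(h[...,2]<115)&(h[...,1]>120)&(h[...,0]<15);m[:200]=0;m[330:]=0;m[:,:230]=0;m[:,410:]=0
v,u=np.nonzero(m);print("pull px",len(u),np.median(u),v.min(),v.max(),np.percentile(u,[5,95]))
print(ctrl.get_state()["wrist_force"]);go(pull(1.47,-.02))
E
```

```text
[[-0.085, -0.045, 0.088], [-0.033, -0.045, 0.088], [-0.106, -0.045, 0.026], [-0.002, -0.045, 0.026]] [[318.4, 127.2], [318.6, 176.6], [318.5, 106.1], [318.7, 189.8]]
[[0.039, 0.0, 0.236], [0.026, 0.0, 0.237]] [[383.7, 325.2], [385.1, 308.9]]
circ [[[33.5 47.5 19.9]
  [27.5 96.5 21. ]]]
pull px 2994 372.0 266 329 [265. 395.]
[-0.06402603  0.30621018 -0.04843003]
turn -0.002 t 19.05 q [-0.34  0.27  0.54  1.81 -0.16  1.11  1.92]
[-0.07   0.045  0.072]
```

The old tin reads as right at the front stop. The new tin's circle looks a few pixels to one side, so I'll check its outline.

```bash
python3 - <<'E'
import cv2,numpy as np
im=cv2.imread("pics/w6.png");h=cv2.cvtColor(im,cv2.COLOR_BGR2HSV)
m=((h[...,1]<45)&(h[...,2]>110)).astype(np.uint8)
for v in range(100,204,4):
    u=np.nonzero(m[v,285:360])[0]+285;print(v,(u.min(),u.max(),len(u)) if len(u) else None)
E
```

```text
100 None
104 None
108 (np.int64(316), np.int64(323), 8)
112 (np.int64(307), np.int64(330), 24)
116 (np.int64(304), np.int64(334), 31)
120 (np.int64(302), np.int64(336), 35)
124 (np.int64(301), np.int64(337), 37)
128 (np.int64(300), np.int64(337), 38)
132 (np.int64(301), np.int64(337), 37)
136 (np.int64(302), np.int64(336), 35)
140 (np.int64(304), np.int64(334), 31)
144 (np.int64(308), np.int64(330), 23)
148 (np.int64(319), np.int64(319), 1)
152 (np.int64(312), np.int64(322), 10)
156 (np.int64(307), np.int64(328), 21)
160 (np.int64(303), np.int64(331), 29)
164 (np.int64(302), np.int64(333), 32)
168 (np.int64(300), np.int64(334), 35)
172 (np.int64(299), np.int64(334), 36)
176 (np.int64(299), np.int64(334), 36)
180 (np.int64(299), np.int64(334), 36)
184 (np.int64(301), np.int64(333), 33)
188 (np.int64(303), np.int64(331), 29)
192 (np.int64(306), np.int64(327), 22)
196 None
200 None
```

The new tin is upright, about 48 mm behind the old one and within the lane. Next I'll grip the pull again.

{"name": "nudge_tcp", "arguments": {"rows": "0.085,-0.04,0.025,0,0;0.085,-0.073,0.045,0,0;0.06,-0.073,0.045,0.02,0;0.06,-0.073,0.045,0.05,0;0.06,-0.073,0.045,0.07,0;0.06,-0.073,0.045,0.072,0;0,-0.073,0.045,0.072,0;0,-0.073,0.045,0.072,0;0,-0.073,0.045,0.072,0;0,-0.073,0.045,0.072,0", "grip_force": 40}}

```text
t: 20.3
tcp_pos: [0.6195, -0.0665, 0.2053]
orientation: [[-0.996, -0.09, 0.002], [-0.09, 0.996, -0.001], [-0.002, -0.001, -1.0]]
wrist_force: [-0.2, -2.5, 3.4]
finger_gap: 0.0156
grasp_force: 42.1
```

```bash
python3 -c "
from h import *
go([pull(r)-pull(1.47)+ctrl.get_state()['tcp_pos'] for r in np.arange(1.4,-.05,-.1)])"
```

```text
turn -0.002 t 20.3 q [-0.36  0.45  0.49  1.74 -0.24  1.01  1.88]
[ 0.013 -0.    -0.001]
[ 0.031 -0.    -0.   ]
[ 0.049 -0.     0.002]
[ 0.066 -0.     0.006]
[ 0.083 -0.     0.012]
[ 0.1  -0.    0.02]
[ 0.115 -0.     0.029]
[ 0.13  -0.     0.039]
[ 0.144 -0.     0.051]
[ 0.156 -0.     0.065]
[ 0.167 -0.     0.079]
[ 0.176 -0.     0.095]
[ 0.184 -0.     0.111]
[ 0.19  -0.     0.128]
[ 0.194 -0.     0.146]
```

{"name": "nudge_tcp", "arguments": {"rows": "0,0.013,0,-0.001,0;0,0.031,0,0,0;0,0.049,0,0.002,0;0,0.066,0,0.006,0;0,0.083,0,0.012,0;0,0.1,0,0.02,0;0,0.115,0,0.029,0;0,0.13,0,0.039,0;0,0.144,0,0.051,0;0,0.156,0,0.065,0;0,0.167,0,0.079,0;0,0.176,0,0.095,0;0,0.184,0,0.111,0;0,0.19,0,0.128,0;0,0.194,0,0.146,0;0,0.194,0,0.15,0;0,0.194,0,0.15,0"}}

```text
t: 22.42
tcp_pos: [0.4243, -0.085, 0.054]
orientation: [[-0.996, -0.089, -0.002], [-0.089, 0.996, -0.001], [0.002, -0.001, -1.0]]
wrist_force: [-4.0, -6.8, 2.0]
finger_gap: 0.0152
grasp_force: 54.6
```

{"name": "nudge_tcp", "arguments": {"rows": "0,0,0,0.003,0;0,0,0,0.006,0;0,0,0,0.006,0"}}

```text
t: 22.8
tcp_pos: [0.4239, -0.085, 0.0502]
orientation: [[-0.996, -0.088, -0.002], [-0.088, 0.996, 0.001], [0.002, 0.001, -1.0]]
wrist_force: [-15.8, -5.6, 44.7]
finger_gap: 0.0156
grasp_force: 61.0
```

{"name": "nudge_tcp", "arguments": {"rows": "0.04,0,0,0,0;0.085,0,0,0,0;0.085,0,0,0,0;0.085,0,0,-0.05,0;0.085,0,0,-0.1,0;0.085,0,0,-0.16,0;0.085,0,0,-0.16,0;0.085,0,0,-0.16,0"}}

```text
t: 23.8
tcp_pos: [0.4254, -0.0829, 0.2079]
orientation: [[-0.996, -0.091, -0.0], [-0.091, 0.996, 0.001], [0.0, 0.001, -1.0]]
wrist_force: [0.1, 0.5, -0.0]
finger_gap: 0.0847
grasp_force: 0.0
```

```bash
python3 - <<'E'
from h import *
c=cams.calibration("wrist");cv2.imwrite("pics/w7.png",cams.snapshot("wrist")[:,:,::-1])
q=lambda P:print(np.round(P,3).tolist(),proj(world(P,S),c).round(1).tolist())
for r in(0,.05,.1):
    a=np.pi-np.arctan2(34,177)-r
    q([[.022+k*np.cos(a),0,.042+k*np.sin(a)] for k in(.150,.195)])
E
```

```text
[[-0.125, 0.0, 0.07], [-0.169, 0.0, 0.079]] [[318.1, 217.2], [317.9, 173.4]]
[[-0.124, 0.0, 0.078], [-0.167, 0.0, 0.088]] [[318.1, 221.5], [317.9, 178.1]]
[[-0.122, 0.0, 0.085], [-0.165, 0.0, 0.098]] [[318.0, 226.4], [317.9, 183.5]]
```

View pics/w7.png

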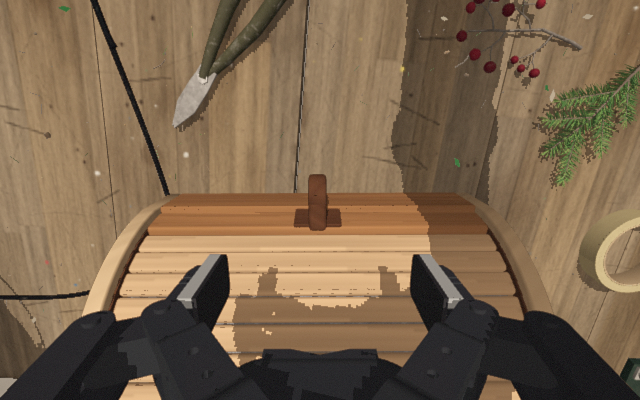

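The door is shut: the tab tip is at v≈174, against a prediction of 173 for 0 rad, the rail rests on the board with no gap, and nothing is touching.

```bash
python3 -c "
from bench import ctrl, cams, order
print(order.hand_in())"
```

```text
the job is handed in; nothing more can be done
None
```

The job is handed in after about 24 s: the old tin is against the front stop, the new tin stands about 48 mm behind it (axis to axis) in the right lane, the door is shut, and the arm did not touch the jar or the tape.

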